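# Bed in and set the clamp of a desk barcode scanner

## Robot

A 6-joint arm with a two-finger parallel gripper is mounted at the origin on the work surface. World frame = base frame: x ahead of the robot, y to its left, z up, the work surface at z = 0. Lengths are in m, angles in degrees, forces in N, time in s.
With the tool pointing down it reaches from about 0.275 to 0.75 m from the base axis. Payload 10.2 kg.
Tool frame: the origin (TCP) lies midway between the tips of the shut fingers; the grasp point (between the pads) lies 19 mm behind it; z points along the fingers, y is the line along which they close (so a half turn about z gives the same grasp; the last joint's range is limited). The gripper opens to 85 mm and grips with 20 to 120 N. Pads are 22 mm wide; open, the fingers measure 114 mm over their backs; the gripper's body (76 mm by 85 mm) begins 54 mm behind the grasp point. The pads swing forward as they close: fully open they stand 13 mm farther back than shut.
Start: joints at [60.596, 17.928, 85.812, -0, 76.261, -12.8], TCP at [0.15, 0.503, 0.231] pointing down, gripper open.
Joint ranges: [-168.41, 168.41], [-55.51, 124.54], [10.69, 146.95], [-70.63, 250.63], [1, 178], [-165.06, 165.06]. Speed limits (degrees/s): [136.94, 136.94, 172.46, 180, 180, 180].

## Interface

Orientations are given as a 3x3 rotation matrix whose columns are the frame's x, y, z axes.
In Python, from rig import r, grab_frame gives the robot as it stands.
- The arm moves only by the tool drive_tool, never from a script. Its argument "targets" is a list of rows, each a list of 3 entries, a list of its own where there are three numbers: the turn, a rotation vector about the tool's x, y, z in degrees, then the shift along the tool's x, y, z in m, then the finger opening in m, from 0 to 0.0854. A call has 1 to 12 rows; each row shifts and turns the commanded pose from where the row before left it, along the tool's axes as they then stand; what a row does not reach is not made up. A row lasts 1/10 s, in which the tool goes at most 50 mm and 8.59 degrees, less where a joint would pass 70% of its speed; a pose out of reach is approached as far as the arm can. A call is refused whole if a number of a shift passes 0.05 or a number of a turn 8.59, either way. A call with a gripper value outside its range is refused whole. The fingers move at their own pace and stop on an object; "grip_force" is the grip in N (left out, the last holds). Time passes only in rows, so rows that do not move let the fingers close. It gives the time, the measured TCP pose, the force, the opening and the grip force at its end, in the units of the state.
- r.sense(): the state, without advancing time (a new reading comes with each control period).
- grab_frame(name): name is "scene" or "side" or "wrist"; returns a dict with "image" (480x640x3 uint8, red, green, blue), "K" (3x3 intrinsics, pixels), "dist" ([k1, k2, p1, p2, k3] as OpenCV has them; the pictures are not rectified), "world_to_cam" (4x4, takes a point from world to camera coordinates). Camera axes: x right, y down, z forward; pixel columns grow to the right and rows downward; lengths in m; the calibration is good to about 2 mm. A picture is of the moment at which its call begins. There is no depth.
- r.hand_in(): hands the job in; it is judged then, once.
The state is a dict: "time_s": time; "q": joint angles; "qvel": joint speeds; "joint_torque": joint torques, N m; "position": TCP position; "orientation": TCP orientation; "force": force on the tool from outside, world axes, zero at the start; "wrist_torque": the same for the moment, N m; "grip_width": opening from 0.0 (shut) to 1.0 (fully open); "gripper_force": force on a finger pad.
Only numpy, scipy, OpenCV 4.12 (cv2) and the standard library are available. Lean on these libraries where they do the work, as an engineer would, in place of code of your own. Each camera call takes 0.05 s, during which the arm holds its last target. There are 200 camera calls.

## Task

Set up the barcode scanner's stand: push the red spring catch all the way down to its stop and let it come back up, then turn the orange clamp screw clockwise until it seats, and back it off a quarter turn so that the scanner can still swivel. Finish while still gripping the clamp screw at that setting (do not let go), and leave the jar, the mouse and the highlighter where they are.

Things in the scene. Friction and masses are not known exactly. Their poses are not given: they have to be found in the camera images.
- stand: grey base plate of the scanner stand, fixed to the desk, 150 mm (its x) by 320 mm (its y) by 12 mm thick; origin at the centre of its underside, on the desk. A round-headed black barcode scanner with a red window (80 mm wide, up to 158 mm above the desk) stands on it at x = +30 mm, y = 0. The clamp and the spring catch stand at x = -30 mm, one at y = +120 mm and the other at y = -120 mm; which is on which side varies
- screw_grip (a point): point on the upright axis of the orange clamp screw, mid-wing, 71 mm above the desk. The wing is an upright flat bar 42 mm long (this point's x axis, turns with the screw), 12 mm thick (y) and 30 mm tall (54 to 84 mm above the desk), on a 10 mm stem; below is a fixed aluminium collar, 60 mm wide, top at 42 mm, with a black line along the stand's x. A white dot marks the wing's +x end
- clamp_screw (a joint): angle of the clamp screw in rad: 0 when seated (a hard stop; it cannot turn further clockwise), growing as it is backed off counter-clockwise seen from above, up to 3.6; a quarter turn off the seat reads 1.57. At 0 the wing lies along the stand's x axis with its dot towards the stand's +x. It starts somewhere between 1.1 and 2.7. It is stiff enough (about 0.06 N m of friction) to stay where it is left
- catch_top (a point): centre of the top face of the red mushroom head (32 mm diameter, 10 mm thick) of the spring catch; it faces up, 63 mm above the desk when up, and moves down with the head. Its fixed black round housing is 48 mm in diameter, its top 34 mm above the desk
- catch (a joint): how far the spring catch is pressed down, in m: 0 up, 0.010 at its stop. The spring takes 3 N to start and 8 N at the stop, and brings the head back up when it is let go
- jar: loose closed amber jar with a yellow label, 64 mm diameter, 110 mm tall, about 0.4 kg, upright beside one end of the stand; origin at the centre of its underside; leave alone
- mouse: loose black computer mouse, 100 mm long (its x), 58 mm wide, 31 mm tall, beside the other end of the stand; origin at the centre of its underside; leave alone
- highlighter: loose yellow highlighter with an orange cap, about 130 mm long (its x), 24 mm wide, 16 mm tall, lying on the desk on the robot's side of the stand; origin on its underside, near its middle; leave alone

How it is judged:
By the outcome, as a careful person would: the job done as asked, in the order asked, and still so for the second after the job is handed in, while the arm keeps its last pose, push and grip.
It also fails if it takes over 64 s, if anything falls off the work surface, if the arm or the gripper's body presses on something with over 40 N, if the wrist force passes 120 N, or if a joint passes its speed limit or range.

## Working session

There is one attempt and no reset: what is moved stays moved. The work goes in short steps, Python scripts to look and compute and a tool call to move; the robot and the scene stay as the last step left them, time stands still between calls to the robot, and variables do not carry over. Pictures are saved under pics/ and viewed, at most 10 in all, crops included, and the job is handed in when it is done.

Besides the shell and the picture viewer there is one more tool, called after "Call:" as a command line: name --argument value ..., lists and objects as JSON in quotes. drive_tool: Moves the arm, as the interface text tells. Its arguments: {"type":"object","properties":{"targets":{"type":"array"},"grip_force":{"type":"number"}},"required":["targets"]}

```bash
mkdir -p pics; ls
python3 - <<'E'
from rig import r, grab_frame
import cv2, numpy as np
for n in ["scene","side"]:
    f=grab_frame(n); cv2.imwrite(f"pics/{n}0.png",f["image"][:,:,::-1])
    print(n,f["K"],f["dist"],f["world_to_cam"])
s=r.sense(); print(s["position"],s["orientation"],s["force"],s["time_s"],s["grip_width"])
E
```

```text
pics
scene [[620.92897317   0.         322.19382774]
 [  0.         620.92897317 233.25043976]
 [  0.           0.           1.        ]] [-0.15010395  0.          0.          0.          0.        ] [[ 0.18717982  0.98223126 -0.01361835 -0.15473666]
 [ 0.81083812 -0.16231443 -0.5623127  -0.39037374]
 [-0.55453156  0.09421131 -0.82681254  1.63194012]
 [ 0.          0.          0.          1.        ]]
side [[549.34090018   0.         327.13622501]
 [  0.         549.34090018 240.87025565]
 [  0.           0.           1.        ]] [0.03936284 0.         0.         0.         0.        ] [[ 0.97489172 -0.22260067 -0.00592291 -0.52735385]
 [-0.15739485 -0.67001616 -0.72546896  0.18642618]
 [ 0.15752143  0.70818591 -0.6882294   0.93534687]
 [ 0.          0.          0.          1.        ]]
[0.14992337 0.50291296 0.23079641] [[-9.58301545e-01  2.85758393e-01 -5.38154165e-04]
 [ 2.85758809e-01  9.58301041e-01 -1.00849319e-03]
 [ 2.27528304e-04 -1.12022288e-03 -9.99999347e-01]] [ 0.57814077 -0.47152612  0.10476597] 0.1 0.9980129329982778
```

View pics/scene0.png

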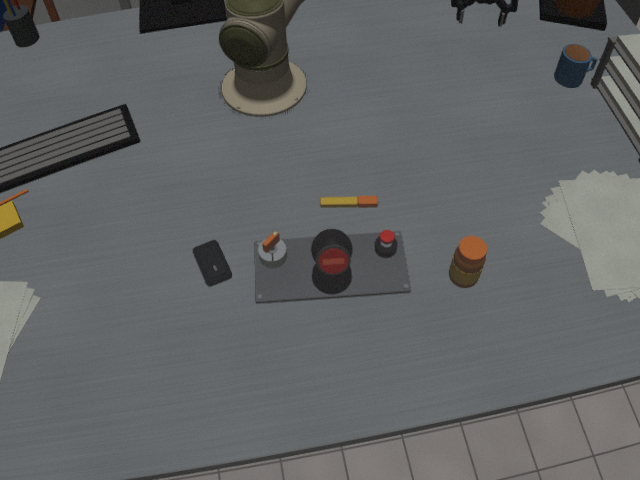

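View pics/side0.png

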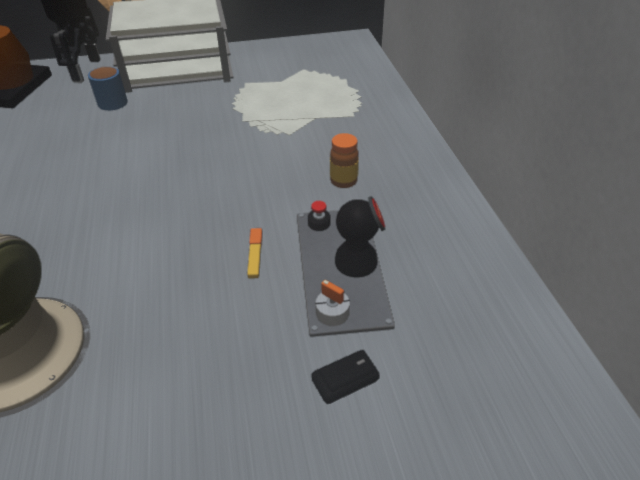

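Scene view: the clamp is at about (272,245), the catch at (387,240), the mouse at (212,262), the jar at (468,262) and the highlighter at (349,201). The side view shows the catch at (319,208) and the wing at (333,292). Next I'll make an enlarged montage of both.

Run:
```python
import cv2, numpy as np
a=cv2.imread("pics/scene0.png"); b=cv2.imread("pics/side0.png")
def c(im,u,v): return cv2.resize(im[v:v+50,u:u+66],(396,300),interpolation=cv2.INTER_CUBIC)
cv2.imwrite("pics/m1.png",np.vstack([np.hstack([c(a,240,220),c(a,355,220)]),np.hstack([c(b,300,272),c(b,286,190)])]))
```

```text
(no output)
```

View pics/m1.png

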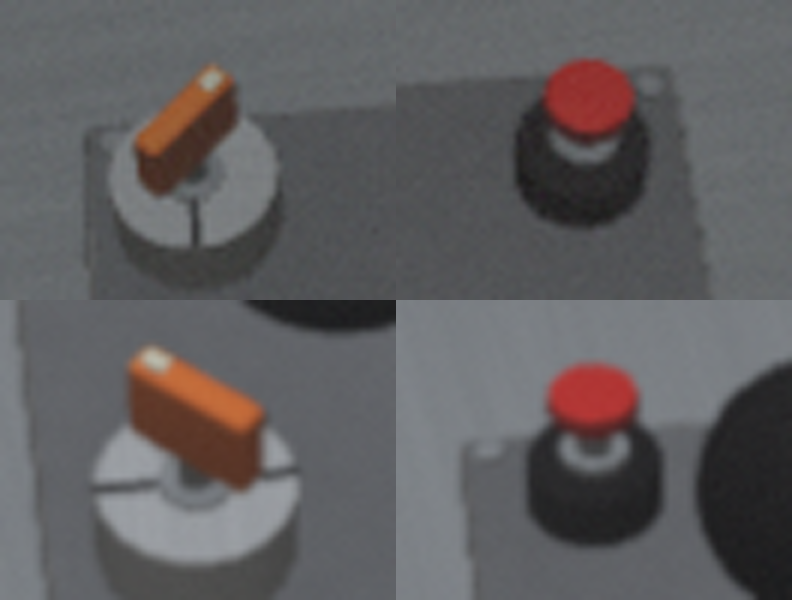

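The crops show the wing's top face centred at scene (270.8,237.9) and side (332.3,286.1). Its dot end points towards the robot and +y. The red cap's top is at scene (386.9,235.1) and side (318.4,205.1).

```bash
cat > h.py <<'E'
from rig import r, grab_frame
import cv2, numpy as np
def ray(f,u,v,z):
    p=cv2.undistortPoints(np.array([[[u,v]]],float),f["K"],np.array(f["dist"]))[0,0]
    T=np.array(f["world_to_cam"]);R=T[:3,:3];c=-R.T@T[:3,3];d=R.T@np.array([p[0],p[1],1])
    return c+d*(z-c[2])/d[2]
def proj(f,P):
    T=np.array(f["world_to_cam"])
    return cv2.projectPoints(np.array(P,float).reshape(-1,1,3),cv2.Rodrigues(T[:3,:3])[0],T[:3,3],f["K"],np.array(f["dist"]))[0][:,0]
E
python3 - <<'E'
from h import *
np.set_printoptions(precision=4,suppress=True)
a=grab_frame("scene");b=grab_frame("side")
P=lambda x,y,u0,v0:(u0+x/6-.42,v0+y/6-.42)
g=lambda f,x,y,u0,v0,z:ray(f,*P(x,y,u0,v0),z)
wa,wb=g(a,187,110,240,220,.084),g(b,196,87,300,272,.084)
ca,cb=g(a,194,93,355,220,.063),g(b,197,93,286,190,.063)
print(wa,wb,ca,cb)
for p,q in ((wa,ca),(wb,cb)):
    d=q-p;print("d",np.hypot(*d[:2]),"yaw",np.degrees(np.arctan2(-d[0],d[1])))
for f,e1,e2,o in ((a,(226,74),(150,150),(240,220)),(b,(139,55),(254,118),(300,272))):
    d=g(f,*e1,*o,.084)-g(f,*e2,*o,.084);print("wing",np.linalg.norm(d),np.degrees(np.arctan2(d[1],d[0])))
# others
for n,f,u,v,z in (("hl",a,321,201,.01),("hl",a,378,201,.01),("jar",a,473,245,.11),("mouse",a,231,278,.0),("mouse",a,197,247,0)): print(n,ray(f,u,v,z))
for n,f,e1,e2,o in (("line",b,(95,188),(297,170),(300,272)),):
    d=g(f,*e2,*o,.042)-g(f,*e1,*o,.042);print(n,d,np.degrees(np.arctan2(d[1],d[0])))
# stand corners: scene
print([ray(a,u,v,.012) for u,v in ((254,235),(404,233),(410,291),(256,301))])
E
```

```text
[ 0.5412 -0.0506  0.084 ] [ 0.5382 -0.0527  0.084 ] [0.5672 0.1867 0.063 ] [0.5655 0.1853 0.063 ]
d 0.23873291357318707 yaw -6.241162118279656
d 0.23961069678081676 yaw -6.539686819930918
wing 0.03914426941653926 130.78051090293255
wing 0.039962748782583726 130.59366286364238
hl [0.4138 0.0761 0.01  ]
hl [0.4391 0.2022 0.01  ]
jar [0.6536 0.3365 0.11  ]
mouse [ 0.5684 -0.1464  0.    ]
mouse [ 0.4761 -0.2116  0.    ]
line [ 0.0585 -0.0067 -0.    ] -6.533582974726523
[array([ 0.4776, -0.0844,  0.012 ]), array([0.5365, 0.2366, 0.012 ]), array([0.678 , 0.2116, 0.012 ]), array([ 0.6394, -0.1012,  0.012 ])]
```

Call:
drive_tool --targets '[[[0,0,0],[-0.0408,-0.0154,0],0],[[0,0,0],[-0.0408,-0.0154,0],0],[[0,0,0],[-0.0408,-0.0154,0],0],[[0,0,0],[-0.0408,-0.0154,0],0],[[0,0,0],[-0.0408,-0.0154,0],0],[[0,0,0],[-0.0408,-0.0154,0],0],[[0,0,0],[-0.0408,-0.0154,0],0],[[0,0,0],[-0.0408,-0.0154,0],0],[[0,0,0],[-0.0408,-0.0154,0],0],[[0,0,0],[-0.0408,-0.0154,0],0],[[0,0,0],[-0.0408,-0.0154,0],0],[[0,0,0],[-0.0408,-0.0154,0],0]]' --grip_force 40

```text
time_s: 1.4
position: [0.5676, 0.1848, 0.2311]
orientation: [[-0.958, 0.286, -0.0], [0.286, 0.958, 0.0], [0.0, -0.0, -1.0]]
force: [-0.3, 0.3, -0.2]
grip_width: 0.0
gripper_force: 0.0
```

Call:
drive_tool --targets '[[[0,0,0],[0,0,0.04],0],[[0,0,0],[0,0,0.04],0],[[0,0,0],[0,0,0.04],0],[[0,0,0],[0,0,0.03],0],[[0,0,0],[0,0,0.01],0],[[0,0,0],[0,0,0],0]]'

```text
time_s: 2.0
position: [0.566, 0.186, 0.0705]
orientation: [[-0.958, 0.286, -0.002], [0.286, 0.958, -0.0], [0.002, -0.001, -1.0]]
force: [0.3, -0.2, 0.1]
grip_width: -0.003
gripper_force: 0.0
```

Run:
```python
from h import *
a=grab_frame("scene")["image"];b=grab_frame("side")["image"];w=grab_frame("wrist")["image"]
def c(im,u,v): return cv2.resize(im[v:v+50,u:u+66,::-1],(396,300),interpolation=cv2.INTER_CUBIC)
cv2.imwrite("pics/m2.png",np.vstack([np.hstack([c(a,355,210),c(b,286,180)]),np.hstack([cv2.resize(w[:,:,::-1],(396,300)),c(a,240,220)])]))
print(r.sense()["force"])
```

```text
[0.1176243  1.00359349 0.3881347 ]
```

View pics/m2.png

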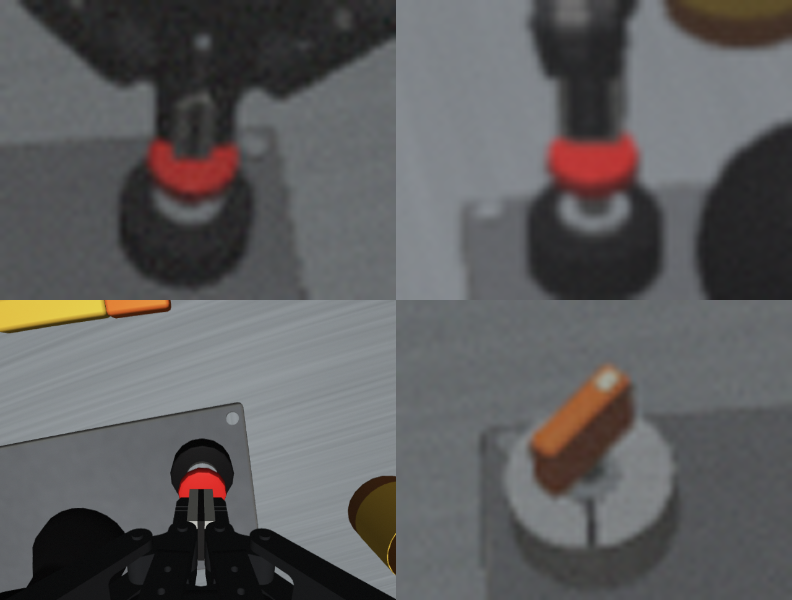

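The montage shows the shut fingertips centred over the red cap in both views, and the wrist view shows the catch straight under the tips. I'll press now.

Call:
drive_tool --targets '[[[0,0,0],[0,0,0.005],0],[[0,0,0],[0,0,0.004],0],[[0,0,0],[0,0,0.003],0],[[0,0,0],[0,0,0.003],0],[[0,0,0],[0,0,0.002],0],[[0,0,0],[0,0,0],0]]'

```text
time_s: 2.75
position: [0.5668, 0.1862, 0.0548]
orientation: [[-0.958, 0.286, 0.001], [0.286, 0.958, 0.0], [-0.001, 0.0, -1.0]]
force: [-0.9, 0.4, 7.0]
grip_width: 0.0
gripper_force: 3.4
```

Call:
drive_tool --targets '[[[0,0,0],[0,0,0.001],0],[[0,0,0],[0,0,0.001],0],[[0,0,0],[0,0,0],0]]'

```text
time_s: 3.05
position: [0.5668, 0.1862, 0.0531]
orientation: [[-0.958, 0.286, 0.001], [0.286, 0.958, 0.0], [-0.001, 0.0, -1.0]]
force: [-2.2, -0.2, 8.1]
grip_width: 0.002
gripper_force: 3.8
```

Call:
drive_tool --targets '[[[0,0,0],[0,0,0.001],0],[[0,0,0],[0,0,0.0005],0],[[0,0,0],[0,0,0],0]]'

```text
time_s: 3.35
position: [0.567, 0.1862, 0.0529]
orientation: [[-0.958, 0.286, 0.002], [0.286, 0.958, 0.0], [-0.002, 0.001, -1.0]]
force: [-7.3, -2.0, 18.9]
grip_width: -0.0
gripper_force: 9.4
```

Call:
drive_tool --targets '[[[0,0,0],[0,0,-0.01],0],[[0,0,0],[0,0,-0.05],0],[[0,0,0],[0,0,-0.05],0],[[0,0,0],[0,0,-0.045],0],[[0,0,0],[-0.007,-0.0393,0],0],[[0,0,0],[-0.007,-0.0393,0],0],[[0,0,0],[-0.007,-0.0393,0],0],[[0,0,0],[-0.007,-0.0393,0],0.045],[[0,0,0],[-0.007,-0.0393,0],0.045],[[0,0,0],[-0.007,-0.0393,0],0.045],[[0,0,8.2],[0,0,0],0.045],[[0,0,8.2],[0,0,0],0.045]]'

```text
time_s: 4.55
position: [0.539, -0.053, 0.2054]
orientation: [[-0.834, 0.551, -0.001], [0.551, 0.834, 0.0], [0.001, -0.0, -1.0]]
force: [1.0, -0.0, -0.4]
grip_width: 0.528
gripper_force: 0.0
```

Call:
drive_tool --targets '[[[0,0,8.2],[0,0,0],0.045],[[0,0,8.1],[0,0,0],0.045],[[0,0,0],[0,0,0.04],0.045],[[0,0,0],[0,0,0.04],0.045],[[0,0,0],[0,0,0.02],0.045],[[0,0,0],[0,0,0],0.045]]'

```text
time_s: 5.15
position: [0.5377, -0.0514, 0.103]
orientation: [[-0.652, 0.758, -0.006], [0.758, 0.652, 0.002], [0.005, -0.003, -1.0]]
force: [0.7, 0.2, 0.1]
grip_width: 0.523
gripper_force: 0.0
```

Run:
```python
from h import *
np.set_printoptions(precision=4,suppress=True)
a=grab_frame("scene")["image"];b=grab_frame("side")["image"];w=grab_frame("wrist")
def c(im,u,v): return cv2.resize(im[v:v+50,u:u+66,::-1],(396,300),interpolation=cv2.INTER_CUBIC)
cv2.imwrite("pics/m3.png",np.hstack([c(a,355,210),c(b,286,180)]))
cv2.imwrite("pics/w3.png",w["image"][:,:,::-1])
s=r.sense();print(s["position"],s["orientation"],s["q"])
for z in (.084,): print(proj(w,[[.5397,-.0517,z]]))
print(w["world_to_cam"])
```

```text
[ 0.54   -0.0521  0.1071] [[-0.6521  0.7581  0.002 ]
 [ 0.7581  0.6521 -0.0007]
 [-0.0018  0.0011 -1.    ]] [-17.8855  27.3809  91.935   -0.0012  60.565  -58.5856]
[[327.6227 298.3598]]
[[ 0.7578  0.6525  0.0003 -0.3739]
 [ 0.6216 -0.722   0.3037 -0.3745]
 [ 0.1984 -0.2299 -0.9528  0.1412]
 [ 0.      0.      0.      1.    ]]
```

View pics/w3.png

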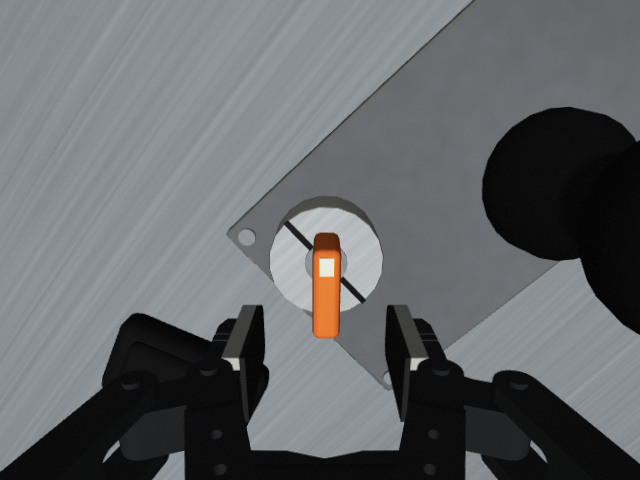

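View pics/m3.png

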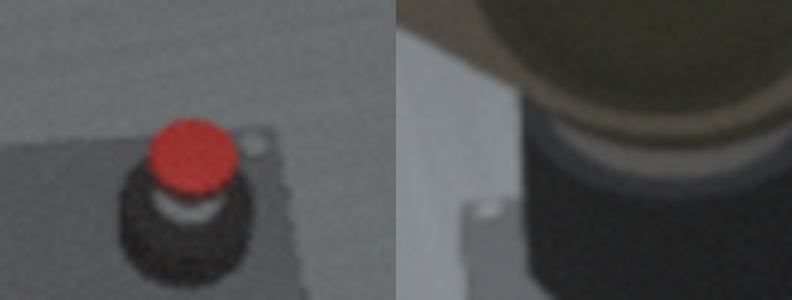

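The wrist view shows the wing's top face from (327,250) to (327,338), aligned with the fingers and centred between them. The collar top is centred at about (326,260). The scene crop shows the catch's red cap back up.

Run:
```python
from h import *
np.set_printoptions(precision=4,suppress=True)
w=grab_frame("wrist"); im=cv2.cvtColor(w["image"],cv2.COLOR_RGB2HSV)
col=im[225:345,326]; print([(225+i*3,*c) for i,c in enumerate(col[::3].tolist())])
for v in (248,252,338): print(v,ray(w,326.5,v,.084))
print("collar",ray(w,326.5,260,.042), "line",[ray(w,*p,.042) for p in((286,222),(363,301))])
g=cv2.cvtColor(w["image"],cv2.COLOR_RGB2GRAY)
m=((g>135)&(im[:,:,1]<40)).astype(np.uint8)[195:320,262:392]
k=cv2.convexHull(max(cv2.findContours(m,0,cv2.CHAIN_APPROX_NONE)[0],key=len)); e=cv2.fitEllipse(k); print(e[0][0]+262,e[0][1]+195,e[1])
```

```text
[(225, 103, 9, 191), (228, 103, 9, 195), (231, 3, 20, 143), (234, 10, 212, 88), (237, 10, 208, 92), (240, 10, 206, 94), (243, 10, 207, 96), (246, 10, 211, 98), (249, 10, 206, 166), (252, 11, 200, 224), (255, 12, 195, 229), (258, 30, 13, 234), (261, 32, 14, 235), (264, 32, 15, 235), (267, 30, 14, 234), (270, 30, 14, 234), (273, 32, 15, 234), (276, 13, 193, 231), (279, 13, 193, 231), (282, 13, 194, 230), (285, 13, 194, 230), (288, 13, 194, 231), (291, 13, 193, 231), (294, 13, 193, 231), (297, 13, 193, 231), (300, 13, 195, 230), (303, 13, 194, 230), (306, 13, 194, 231), (309, 13, 194, 231), (312, 13, 196, 230), (315, 12, 194, 231), (318, 13, 196, 230), (321, 13, 196, 230), (324, 13, 195, 231), (327, 12, 197, 230), (330, 12, 197, 231), (333, 12, 195, 231), (336, 11, 179, 188), (339, 103, 15, 150), (342, 103, 15, 149)]
248 [ 0.5252 -0.0353  0.084 ]
252 [ 0.5263 -0.0366  0.084 ]
338 [ 0.5525 -0.0668  0.084 ]
collar [ 0.5389 -0.0507  0.042 ] line [array([ 0.5101, -0.0486,  0.042 ]), array([ 0.5689, -0.0557,  0.042 ])]
288.402156829834 287.36375427246094 (54.097572326660156, 127.51691436767578)
```

Call:
drive_tool --targets '[[[0,0,0],[0.001,0,0.025],0.045],[[0,0,0],[0,0,0.023],0.045],[[0,0,0],[0,0,0],0.045]]'

```text
time_s: 5.65
position: [0.5378, -0.0508, 0.0567]
orientation: [[-0.652, 0.758, -0.003], [0.758, 0.652, 0.001], [0.002, -0.002, -1.0]]
force: [-0.7, -0.4, 0.3]
grip_width: 0.527
gripper_force: 0.0
```

Call:
drive_tool --targets '[[[0,0,0],[0,0,0],0],[[0,0,0],[0,0,0],0],[[0,0,0],[0,0,0],0],[[0,0,0],[0,0,0],0],[[0,0,0],[0,0,0],0]]' --grip_force 40

```text
time_s: 6.15
position: [0.5397, -0.0512, 0.0595]
orientation: [[-0.652, 0.758, 0.003], [0.758, 0.652, -0.001], [-0.003, 0.002, -1.0]]
force: [0.7, 2.3, 6.8]
grip_width: 0.127
gripper_force: 42.5
```

Call:
drive_tool --targets '[[[0,0,5],[0,0,0],0],[[0,0,7],[0,0,0],0],[[0,0,8],[0,0,0],0],[[0,0,0],[0,0,0],0]]'

```text
time_s: 6.55
position: [0.5398, -0.0512, 0.0596]
orientation: [[-0.35, 0.937, 0.003], [0.937, 0.35, -0.001], [-0.002, 0.003, -1.0]]
force: [0.9, 1.6, 7.1]
grip_width: 0.131
gripper_force: 42.5
```

```bash
cat > st.py <<'E'
from h import *
np.set_printoptions(precision=3,suppress=True)
s=r.sense();o=np.array(s["orientation"]);print(s["time_s"],"pos",s["position"],"x ang",np.degrees(np.arctan2(o[1,0],o[0,0])),"F",s["force"],"T",s["wrist_torque"],"q6",s["q"][5],s["grip_width"])
E
python3 st.py
```

```text
6.55 pos [ 0.54  -0.051  0.06 ] x ang 110.46919326785607 F [0.9   1.611 7.073] T [ 0.264  0.002 -0.068] q6 -38.29760595315811 0.1306487033181577
```

Call:
drive_tool --targets '[[[0,0,8],[0,0,0],0],[[0,0,8],[0,0,0],0],[[0,0,8],[0,0,0],0],[[0,0,8],[0,0,0],0],[[0,0,8],[0,0,0],0],[[0,0,8],[0,0,0],0],[[0,0,8],[0,0,0],0],[[0,0,8],[0,0,0],0],[[0,0,8],[0,0,0],0],[[0,0,8],[0,0,0],0],[[0,0,8],[0,0,0],0],[[0,0,8],[0,0,0],0]]'

```text
time_s: 7.75
position: [0.5399, -0.0512, 0.0596]
orientation: [[0.969, 0.248, 0.004], [0.248, -0.969, -0.001], [0.004, 0.002, -1.0]]
force: [2.4, 1.8, 6.1]
grip_width: 0.126
gripper_force: 42.4
```

Call:
drive_tool --targets '[[[0,0,6],[0,0,0],0],[[0,0,5],[0,0,0],0],[[0,0,4],[0,0,0],0],[[0,0,2],[0,0,0],0],[[0,0,0],[0,0,0],0]]'

```text
time_s: 8.25
position: [0.54, -0.0513, 0.0596]
orientation: [[0.999, -0.041, 0.004], [-0.041, -0.999, -0.001], [0.004, 0.001, -1.0]]
force: [1.7, 2.0, 7.0]
grip_width: 0.127
gripper_force: 42.4
```

```bash
python3 st.py
```

```text
8.25 pos [ 0.54  -0.051  0.06 ] x ang -2.3653495731205605 F [1.705 2.007 7.03 ] T [ 0.26  -0.151 -0.054] q6 74.53141250141229 0.12668272192726837
```

Not seated yet (the torque is friction only); about 4° remain.

Call:
drive_tool --targets '[[[0,0,2],[0,0,0],0],[[0,0,1],[0,0,0],0],[[0,0,1],[0,0,0],0],[[0,0,0],[0,0,0],0]]'

```text
time_s: 8.65
position: [0.54, -0.0513, 0.0596]
orientation: [[0.994, -0.11, 0.004], [-0.11, -0.994, -0.001], [0.004, 0.0, -1.0]]
force: [1.1, 1.2, 6.6]
grip_width: 0.133
gripper_force: 42.4
```

```bash
python3 st.py
```

```text
8.65 pos [ 0.54  -0.051  0.06 ] x ang -6.334216761325459 F [1.131 1.156 6.632] T [ 0.277 -0.157 -0.08 ] q6 78.50045256675757 0.1332251191492656
```

Call:
drive_tool --targets '[[[0,0,1],[0,0,0],0],[[0,0,1],[0,0,0],0],[[0,0,0],[0,0,0],0]]'

```text
time_s: 8.95
position: [0.54, -0.0513, 0.0596]
orientation: [[0.99, -0.142, 0.004], [-0.142, -0.99, -0.002], [0.004, 0.001, -1.0]]
force: [2.0, 1.6, 6.2]
grip_width: 0.135
gripper_force: 47.6
```

```bash
python3 st.py
```

```text
8.95 pos [ 0.54  -0.051  0.06 ] x ang -8.187128598386199 F [1.951 1.592 6.175] T [ 0.218 -0.21   1.043] q6 80.40129913720996 0.13481896144421923
```

Seated: the torque jumped to 1 N m at about -7°, matching the stand's yaw. Now I'll back off 90° from the seat.

Call:
drive_tool --targets '[[[0,0,-3],[0,0,0],0],[[0,0,-8],[0,0,0],0],[[0,0,-8.5],[0,0,0],0],[[0,0,-8.5],[0,0,0],0],[[0,0,-8.5],[0,0,0],0],[[0,0,-8.5],[0,0,0],0],[[0,0,-8.5],[0,0,0],0],[[0,0,-8.5],[0,0,0],0],[[0,0,-8.5],[0,0,0],0],[[0,0,-8.5],[0,0,0],0],[[0,0,-8.5],[0,0,0],0],[[0,0,-4],[0,0,0],0]]'

```text
time_s: 10.15
position: [0.5398, -0.0512, 0.0596]
orientation: [[0.114, 0.994, 0.004], [0.994, -0.114, -0.001], [-0.0, 0.004, -1.0]]
force: [-0.2, 1.8, 7.5]
grip_width: 0.127
gripper_force: 42.5
```

Call:
drive_tool --targets '[[[0,0,0],[0,0,0],0],[[0,0,0],[0,0,0],0]]'

```text
time_s: 10.35
position: [0.5398, -0.0511, 0.0595]
orientation: [[0.118, 0.993, 0.004], [0.993, -0.118, -0.001], [-0.0, 0.004, -1.0]]
force: [1.0, 2.1, 7.2]
grip_width: 0.129
gripper_force: 42.4
```

```bash
python3 st.py
python3 - <<'E'
from h import *
def c(im,u,v): return cv2.resize(im[v:v+50,u:u+66,::-1],(396,300),interpolation=cv2.INTER_CUBIC)
a=grab_frame("scene")["image"];b=grab_frame("side")["image"];w=grab_frame("wrist")["image"]
cv2.imwrite("pics/m4.png",np.vstack([np.hstack([c(a,355,210),c(b,286,180)]),np.hstack([cv2.resize(w[:,:,::-1],(396,300)),cv2.resize(a[100:400,160:556,::-1],(396,300))])]))
E
```

```text
10.35 pos [ 0.54  -0.051  0.06 ] x ang 83.21175564727227 F [1.016 2.104 7.201] T [ 0.279 -0.033  0.096] q6 -11.03750602516274 0.1294783331883138
```

View pics/m4.png

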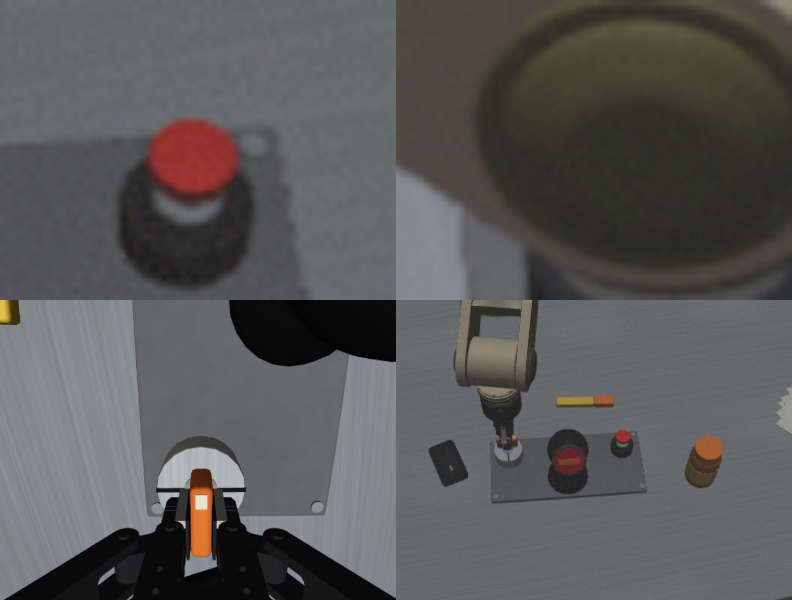

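The wrist view shows the gripped wing perpendicular to the collar line, with the dot still showing. The catch is up, and the jar, mouse and highlighter haven't moved.

```bash
python3 -c "
from rig import r
print(r.hand_in())"
```

```text
the job is handed in; nothing more can be done
None
```

The job is handed in: the catch was pressed to its stop and came back up, and the clamp screw was seated, backed off a quarter turn (about 90° by the measured tool angle), and is still gripped; the jar, mouse and highlighter were not touched.

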